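Prop up the display stand

TASK

The folding display stand was left half set up, its board standing nearly upright. Reach in under the board from the stand's open front and gently swing the prop leg down and in towards the hinge side until it meets its stop, without forcing it, then lower the board so that it rests on the leg, and leave everything else on the desk where it is.

Things in the scene. Friction and masses are not known exactly. Their poses are not given: they have to be found in the camera images.
- stand_base: black base plate of the stand, 250 x 170 x 12 mm, fixed to the desk. Origin at the centre of its underside (z = 0); its x axis points from the open front to the hinged back (from the robot's left to its right and somewhat away), y along the hinge, z up. The board's hinge line is parallel to y, through x = +110 mm, z = 22 mm; the base's top is at z = 12 mm.
- display_board (a joint): angle of the wooden board above level, rad: 0 lies flat towards the front; grows as the free edge rises. Starts at 1.13 to 1.21, a limit at 1.22 keeps it from going further back; on the opened leg it rests at about 0.57. The hinge is stiff and damped: the board (0.5 kg) stays where it is left above about 1.0; pulled lower (some 2 N at the free edge) it sinks slowly by itself.
- board_edge (a point): middle of the board's free (upper) edge, in its mid-plane. The board is 240 mm from hinge line to free edge, 170 mm wide, 8 mm thick, its mid-plane through the hinge line. It leans over the leg towards the open front; its display face, with a small ledge near the hinge, looks up and to the back.
- prop_leg: metal prop leg, a blade 80 mm long to the centre of its foot, 50 mm wide, 8 mm thick. Origin on its pivot under the board, 155 mm from the board's hinge along the board and 14 mm below its mid-plane; the leg runs from there along its own -x axis, y along the pivot. It sits between two cheek plates (each 25 mm either way along the board, 33 mm below it; 76 mm apart over all).
- leg_foot (a point): centre of the round rubber foot (10 mm across, 60 mm long along y). Pushed on the side that looks up and to the open front, it swings down, then towards the hinged back. Leg angle from the board (0 folded, foot at the free edge): starts at 1.4 to 1.8 rad; slight friction, about 1 N at mid length; stays where left. At the stop, with the board lowered, the foot stands on the base, 17 mm above the desk.
- stop_bar: the leg's stop: a rubber-sleeved bar 6 mm thick, 68 mm long, across the cheek plates 24 mm from the leg's pivot, on the back side of the leg. Origin on the leg's pivot. It was clamped beforehand and does not move; it stops the leg somewhere between 2.27 and 2.48 rad from the board, found by feel.
- leg_touch (a point): point on the leg's back face, 23 mm from the pivot, that meets the stop bar
- stop_touch (a point): point on the stop bar where the leg meets it: leg_touch comes here at the stop (readings are too coarse to judge the contact)
- tape_roll: bystander: brown tape roll, 96 mm across, 48 mm high, lying flat just behind the stand's hinge; origin at the centre of its underside
- mouse: bystander: computer mouse 112 x 60 x 38 mm right of the stand; origin at the centre of its underside
- stapler: bystander: black stapler 128 x 26 x 48 mm, left of the stand; origin at the centre of its underside

How it is judged:
By the outcome, as a careful person would: the job done as asked, in the order asked, and still so for the second after the job is handed in, with the robot touching nothing.
It also fails if it takes over 50 s, if anything falls off the work surface, if the arm or the gripper's body presses on something with over 40 N, if the wrist force passes 120 N, or if a joint passes its speed limit or range.

ROBOT

A 6-joint arm with a two-finger parallel gripper is mounted at the origin on the work surface; the furniture and walls round the work are solid. World frame = base frame: x ahead of the robot, y to its left, z up, the work surface at z = 0. Lengths are in m, angles in rad, forces in N, time in s.
With the tool pointing down it reaches from about 0.35 to 0.775 m from the base axis. Payload 7.3 kg.
Tool frame: the origin (TCP) lies between the finger pads; the fingertips stand robot.tcp_to_tips ahead of it and the grasp point (between the pads) lies 2 mm behind it (robot.tcp_to_tips is the distance from the TCP to the fingertips, in m); y points along the fingers, x is the direction in which the jaws open and shut, and the axes are right-handed (so a half turn about y gives the same grasp; the last joint's range is limited). The gripper opens to 92 mm and grips with 3 to 60 N. Pads are 19 mm wide; open, the fingers measure 130 mm over their backs; the gripper's body (75 mm by 190 mm) begins 47 mm behind the grasp point.
Start: joints at [-1.43, 0.342, 1.524, -0, 1.275, -0.146], TCP at [0.149, -0.504, 0.244] pointing down, gripper open.
Joint ranges: [-2.53, 2.53], [-0.77, 2.02], [0.04, 2.7], [-1, 4.14], [0.28, 2.66], [-3.11, 3.11]. Speed limits (rad/s): [2.57, 2.57, 3.14, 3.14, 3.14, 3.14].

INTERFACE

Orientations are given as [roll, pitch, yaw] about the fixed x, y, z axes, in that order (R = Rz(yaw) Ry(pitch) Rx(roll)).
In Python, from cell import status, read_camera, get_calibration, robot gives the robot as it stands.
- The arm moves only by the shell command python3 -m creep 'ROWS' [FORCE]. ROWS is JSON, a list of rows, each an object of numbers: "dx", "dy", "dz": the shift along the tool's x, y, z in m; "rx", "ry", "rz": the turn, a rotation vector about the tool's x, y, z in rad; "gripper": the opening, from 0 (shut) to 1 (fully open). A call has 1 to 20 rows; each row is the pose to reach, as a shift and turn from the pose commanded when the call began, along the tool's axes at that moment; what a row does not reach only later rows make up. A row lasts 1/8 s, in which the tool goes at most 62.5 mm and 10.7 degrees, less where a joint would pass 70% of its speed; a pose out of reach is approached as far as the arm can. A call with a gripper value outside its range is refused whole. The fingers move at their own pace and stop on an object; FORCE is the grip in N (left out, the last holds). Time passes only in rows, so rows that repeat a pose let the fingers close. It gives the time, the measured TCP pose, the force and the opening at its end, in the units of the state.
- status.observe(): the state, without advancing time (a new reading comes with each control period).
- read_camera(name): name is "side" or "top"; returns (picture, depth): 400x640x3 uint8, red, green, blue; 400x640 float32, m along the optical axis (not along the pixel's ray), 0 where there is no reading.
- get_calibration(name): a dict with "fx", "fy", "cx", "cy" (pixels), "D" ([k1, k2, p1, p2, k3] as OpenCV has them; the pictures are not rectified), "xyz" and "rotation" of the camera in the world. Camera axes: x right, y down, z forward; pixel columns grow to the right and rows downward; lengths in m; the calibration is good to about 2 mm. A picture is of the moment at which its call begins. get_calibration takes no time and is no camera call.
- robot.hand_in(): hands the job in, once; it reports no verdict.
The state is a dict: "time": time; "qpos": joint angles; "qvel": joint speeds; "joint_efforts": joint torques, N m; "tool_pos": TCP position; "tool_rot": TCP orientation; "contact_force": force on the tool from outside, world axes, zero at the start; "torque": the same for the moment, N m; "opening": finger opening in m.
Only numpy, scipy, OpenCV 4.12 (cv2) and the standard library are available. Lean on these libraries where they do the work, as an engineer would, in place of code of your own. Each camera call takes 0.05 s, during which the arm holds its last target.

## Working session

There is one attempt and no reset: what is moved stays moved. The work goes in short steps, Python scripts to look and compute and a shell command to move; the robot and the scene stay as the last step left them, time stands still between calls to the robot, and variables do not carry over. Pictures are saved under pics/ and viewed, and the job is handed in when it is done.

```bash
mkdir -p pics; ls; python3 - <<'E'
from cell import status, read_camera, get_calibration, robot
import cv2, json
print(status.observe()); print(robot.tcp_to_tips)
for n in ("side","top"):
    p,d=read_camera(n); c=get_calibration(n); print(n,c)
    cv2.imwrite(f"pics/{n}0.png",p[:,:,::-1]); 
    import numpy as np; np.save(f"pics/{n}0d.npy",d); np.save(f"pics/{n}0p.npy",p)
E
```

```text
pics
{'time': 0.0, 'qpos': array([-1.43000068e+00,  3.42731927e-01,  1.52503940e+00, -1.38818650e-05,
        1.27537655e+00, -1.46018650e-01]), 'qvel': array([-1.14909647e-03, -1.42271736e-04,  1.87874798e-03, -1.05367213e-04,
        1.83359527e-03, -1.42455949e-05]), 'joint_efforts': array([-2.39805006e-03, -4.31252682e+01, -2.44216275e+01,  7.15808664e-02,
        5.61466638e-02, -1.40615430e-04]), 'tool_pos': array([ 0.1484749 , -0.50316556,  0.24303235]), 'tool_rot': array([-1.57058317e+00,  1.54060641e-03, -1.28397781e+00]), 'contact_force': array([ 0.45009972, -0.492426  , -0.23888176]), 'torque': array([ 0.02910701,  0.00226357, -0.03320389]), 'opening': 0.09198651053012345}
0.017
side {'fx': 398.20720823735223, 'fy': 398.20720823735223, 'cx': 316.9964038257412, 'cy': 206.14227702934897, 'D': array([0.03088262, 0.        , 0.        , 0.        , 0.        ]), 'xyz': array([0.27545108, 0.65989225, 0.82395818]), 'rotation': array([-2.53800718, -0.01112156, -2.77825135])}
top {'fx': 386.79417533148984, 'fy': 386.79417533148984, 'cx': 316.5383669618685, 'cy': 202.3546438104051, 'D': array([-0.03408139,  0.        ,  0.        ,  0.        ,  0.        ]), 'xyz': array([0.24451533, 0.16606244, 1.067584  ]), 'rotation': array([-2.95565171, -0.01138734, -1.55440206])}
```

View pics/side0.png

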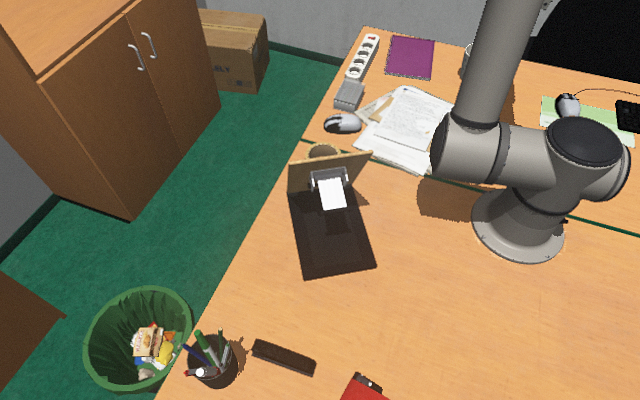

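View pics/top0.png

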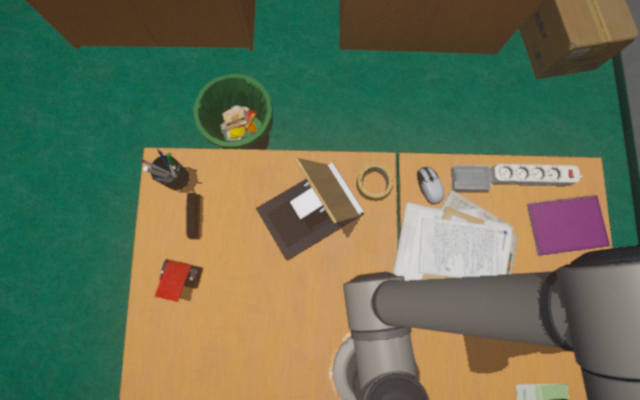

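The side view shows the stand: black base at about (330,235), board at (330,172), white leg at (333,193). In the top view the stand is at about (310,205), the tape roll at (375,182), the mouse at (431,184) and the stapler at (193,216). Next I'll zoom in and measure.

```bash
cat > h.py <<'E'
import numpy as np, cv2
from scipy.spatial.transform import Rotation as R
from cell import status, read_camera, get_calibration, robot
def cam(n):
    c=get_calibration(n); K=np.array([[c['fx'],0,c['cx']],[0,c['fy'],c['cy']],[0,0,1]])
    return K,np.array(c['D']),np.array(c['xyz']),R.from_euler('xyz',c['rotation']).as_matrix()
def ray(n,uv):
    K,D,t,M=cam(n); q=cv2.undistortPoints(np.array(uv,float).reshape(-1,1,2),K,D)[:,0]
    return t,np.c_[q,np.ones(len(q))]@M.T
def onplane(n,uv,z):
    t,d=ray(n,uv); return t+d*((z-t[2])/d[:,2])[:,None]
def pts(n,d,mask):
    v,u=np.nonzero(mask&(d>0)); t,r=ray(n,np.c_[u,v]); return t+r*d[v,u][:,None],np.c_[u,v]
def proj(n,P):
    K,D,t,M=cam(n); q=(np.atleast_2d(P)-t)@M
    return cv2.projectPoints(q.reshape(-1,1,3),np.zeros(3),np.zeros(3),K,D)[0][:,0]
E
python3 - <<'E'
from h import *
p=np.load('pics/side0p.npy'); q=np.load('pics/top0p.npy')
cv2.imwrite('pics/side0z.png',cv2.resize(p[135:290,270:400],None,fx=5,fy=5,interpolation=cv2.INTER_CUBIC)[:600 if 0 else 775,:,::-1][::1][:,:])
im=cv2.resize(p[140:285,270:390],None,fx=4,fy=4,interpolation=cv2.INTER_CUBIC); cv2.imwrite('pics/side0z.png',im[:,:,::-1])
im=cv2.resize(q[145:270,245:405],None,fx=4,fy=4,interpolation=cv2.INTER_CUBIC); cv2.imwrite('pics/top0z.png',im[:,:,::-1])
E
```

```text
(no output)
```

View pics/side0z.png

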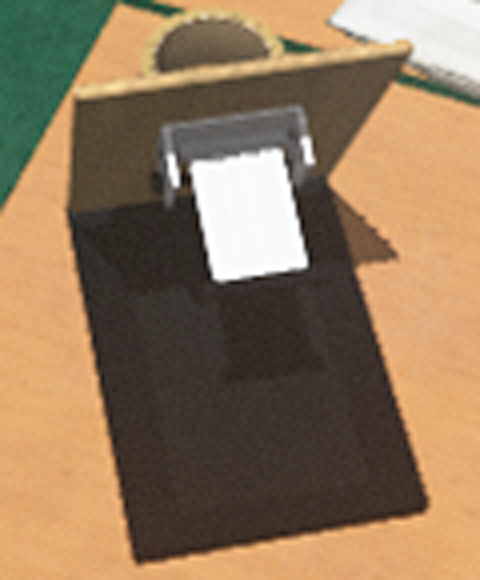

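View pics/top0z.png

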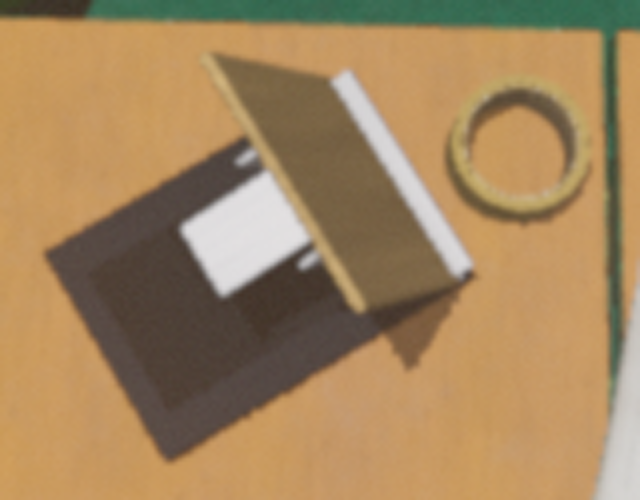

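```bash
python3 - <<'E'
from h import *
sd=np.load('pics/side0d.npy'); td=np.load('pics/top0d.npy'); sp=np.load('pics/side0p.npy'); tp=np.load('pics/top0p.npy')
# corners on z=0.012
s=onplane('side',[[303.6,279.7],[376.6,267]],.012); t=onplane('top',[[256.7,207.8],[287.3,259.8]],.012)
print('front corners side',s.round(4).tolist(),'top',t.round(4).tolist())
for a in(s,t): print(np.linalg.norm(a[0]-a[1]))
def fit(P,nm):
    for _ in range(4):
        c=P.mean(0); n=np.linalg.svd(P-c,full_matrices=False)[2][2]; e=abs((P-c)@n); P=P[e<max(.002,2*e.std())] if 0 else P[e<=np.percentile(e,95)]
    n*=np.sign(n[2]) ; print(nm,len(P),c.round(4),n.round(4),'rms',np.std((P-c)@n).round(4)); return c,n
def poly(n,d,p,uv):
    m=np.zeros(d.shape,np.uint8); cv2.fillPoly(m,[np.array(uv,np.int32)],1); return pts(n,d,m>0)[0]
fit(poly('top',td,tp,[[303,164],[327,170],[354,212],[336,218]]),'board top')
fit(poly('side',sd,sp,[[291,167],[307,166],[307,188],[290,190]]),'board side l')
fit(poly('side',sd,sp,[[320,181],[339,178],[344,205],[325,208]]),'leg side')
fit(poly('top',td,tp,[[294,202],[310,191],[318,205],[302,216]]),'leg top')
fit(poly('side',sd,sp,[[305,225],[318,225],[330,270],[312,272]]),'base')
fit(poly('side',sd,sp,[[400,300],[450,300],[450,350],[400,350]]),'desk')
E
```

```text
front corners side [[0.4237, 0.3273, 0.012], [0.2825, 0.2399, 0.012]] top [[0.4249, 0.3226, 0.012], [0.2839, 0.2337, 0.012]]
0.16605505714463042
0.16666861537035757
board top 879 [0.4431 0.1269 0.16  ] [ 0.4888 -0.7782  0.3944] rms 0.0003
board side l 331 [0.5001 0.1621 0.14  ] [ 0.4894 -0.7773  0.3953] rms 0.0003
leg side 467 [0.4155 0.1809 0.1514] [-0.1311  0.2017  0.9706] rms 0.0009
leg top 276 [0.4144 0.1839 0.1511] [-0.1275  0.22    0.9671] rms 0.001
base 634 [0.4251 0.2456 0.0116] [0.0019 0.0054 1.    ] rms 0.0009
desk 2108 [ 0.1524  0.3239 -0.0004] [-4.0e-04 -2.7e-03  1.0e+00] rms 0.001
```

```bash
python3 - <<'E'
from h import *
sd=np.load('pics/side0d.npy'); td=np.load('pics/top0d.npy'); sp=np.load('pics/side0p.npy'); tp=np.load('pics/top0p.npy')
n=np.array([.4891,-.7778,.3948]); n/=np.linalg.norm(n)
ex=np.array([n[0],n[1],0])/np.hypot(n[0],n[1]); ey=np.array([-ex[1],ex[0],0]); th=np.arccos(n[2])
m=(np.array([.4431,.1269,.16])-.004*n + np.array([.5001,.1621,.14])+.004*n)/2
# hinge x: slide down board
h=m+ (np.array([np.cos(th),0,-np.sin(th)])@np.array([ex,ey,[0,0,1]]))*((m[2]-.022)/np.sin(th))
print('yaw',np.arctan2(ex[1],ex[0]),'theta',th,'hinge x along ex',h@ex)
P,_=pts('top',td,np.ones(td.shape,bool)); Q,_=pts('side',sd,np.ones(sd.shape,bool))
for nm,A in(('top',P),('side',Q)):
    r=(A-h)@n; b=A[(abs(r)<.008)&(A[:,2]>.12)&(A[:,2]<.26)&(np.linalg.norm(A-h,axis=1)<.3)]
    y=b@ey; print(nm,'board y range',np.percentile(y,[0.5,1,50,99,99.5]).round(4),'zmax',np.percentile(b[:,2],[99,99.9]))
y0=.0
fr=np.array([[.4237,.3273],[.2825,.2399],[.4249,.3226],[.2839,.2337]]); print('front x',fr@ex[:2],'y',fr@ey[:2])
# stand origin
np.savez('stand.npz',ex=ex,ey=ey,hx=h@ex,th=th)
# leg pts
for nm,A,img in(('top',P,0),('side',Q,0)):
    S=np.c_[A@ex-(h@ex)+.110,A@ey,A[:,2]]
    k=(S[:,0]>-.08)&(S[:,0]<.03)&(S[:,2]>.12)&(S[:,2]<.18)&((A-h)@n<-.02)&(abs(S[:,1]-.449)<.06)
    l=S[k]; print(nm,k.sum(),'leg x',np.percentile(l[:,0],[0,1,5,50]).round(4),'y',np.percentile(l[:,1],[0,2,98,100]).round(4))
    f=l[l[:,0]<np.percentile(l[:,0],6)]; print('foot',f.mean(0).round(4))
for nm,uv,z in(('tape',[375,182],.048),('mouse',[431,185],.03),('stapler',[193,216],.048),('cup',[168,170],.1)): print(nm,onplane('top',[uv],z).round(3))
print([x for x in dir(robot) if x[0]!='_'],[x for x in dir(status) if x[0]!='_'])
E
```

```text
yaw -1.0094512552486594 theta 1.1649587780895463 hinge x along ex 0.18372011206055736
top board y range [0.3649 0.3655 0.4463 0.5311 0.5323] zmax [0.2442234  0.24531909]
side board y range [0.3654 0.3667 0.4538 0.5341 0.5348] zmax [0.24305118 0.24367598]
front x [-0.05152625 -0.05270301 -0.04690872 -0.0467092 ] y [0.53290902 0.36685236 0.53142294 0.3647371 ]
top 643 leg x [-0.0465 -0.0459 -0.0433 -0.0109] y [0.4115 0.4151 0.4835 0.4872]
foot [-0.0446  0.4494  0.1424]
side 977 leg x [-0.0467 -0.0461 -0.0445 -0.0079] y [0.4109 0.4135 0.487  0.489 ]
foot [-0.0453  0.4483  0.1402]
tape [[ 0.496 -0.     0.048]]
mouse [[ 0.495 -0.159  0.03 ]]
stapler [[0.393 0.486 0.048]]
cup [[0.505 0.544 0.1  ]]
['IKError', 'hand_in', 'tcp_to_tips'] ['observe']
```

```bash
python3 -m creep '[{"dx":-0.02,"dy":-0.06,"dz":0.03,"gripper":0},{"dx":-0.06,"dy":-0.1,"dz":0.08,"ry":-0.15,"gripper":0},{"dx":-0.1,"dy":-0.14,"dz":0.13,"ry":-0.3,"gripper":0},{"dx":-0.13,"dy":-0.177,"dz":0.18,"ry":-0.4,"gripper":0},{"dx":-0.254,"dy":-0.177,"dz":0.388,"ry":-0.9,"gripper":0},{"dx":-0.254,"dy":-0.177,"dz":0.388,"ry":-0.9,"gripper":0},{"dx":-0.254,"dy":-0.177,"dz":0.388,"ry":-0.9,"gripper":0},{"dx":-0.254,"dy":-0.177,"dz":0.388,"ry":-0.9,"gripper":0},{"dx":-0.254,"dy":-0.177,"dz":0.388,"ry":-0.9,"gripper":0}]' 10; python3 -c "
from h import *
o=status.observe();print(o['qpos'].round(3),o['contact_force'].round(2),o['tool_rot'].round(3))"
```

```text
[-1.43   0.343  1.525  0.     1.275 -0.146] [0.79 0.53 0.42] [-1.571e+00  1.000e-03 -1.284e+00]invalid input at $[0]: expected keys dx, dy, dz, rx, ry, rz, gripper
```

```bash
python3 -m creep '[{"dx":-0.02,"dy":-0.06,"dz":0.03,"rx":0,"ry":0,"rz":0,"gripper":0},{"dx":-0.06,"dy":-0.1,"dz":0.08,"rx":0,"ry":-0.15,"rz":0,"gripper":0},{"dx":-0.1,"dy":-0.14,"dz":0.13,"rx":0,"ry":-0.3,"rz":0,"gripper":0},{"dx":-0.13,"dy":-0.177,"dz":0.18,"rx":0,"ry":-0.4,"rz":0,"gripper":0},{"dx":-0.254,"dy":-0.177,"dz":0.388,"rx":0,"ry":-0.9,"rz":0,"gripper":0},{"dx":-0.254,"dy":-0.177,"dz":0.388,"rx":0,"ry":-0.9,"rz":0,"gripper":0},{"dx":-0.254,"dy":-0.177,"dz":0.388,"rx":0,"ry":-0.9,"rz":0,"gripper":0},{"dx":-0.254,"dy":-0.177,"dz":0.388,"rx":0,"ry":-0.9,"rz":0,"gripper":0},{"dx":-0.254,"dy":-0.177,"dz":0.388,"rx":0,"ry":-0.9,"rz":0,"gripper":0}]' 10; python3 -c "
from h import *
o=status.observe();print(o['qpos'].round(3),o['contact_force'].round(2),o['tool_rot'].round(3))"
```

```text
time: 1.23
tool_pos: [0.4503, -0.1475, 0.4205]
tool_rot: [-1.57, 0.0, -0.381]
contact_force: [0.6, -0.7, -0.6]
opening: 0.0065
[-0.479  0.169  1.28   0.     1.692 -0.098] [ 0.59 -0.74 -0.62] [-1.57   0.    -0.381]
```

```bash
python3 -m creep '[{"dx":-0.12,"dy":0,"dz":0.177,"rx":0,"ry":-0.47,"rz":0,"gripper":0},{"dx":-0.12,"dy":0,"dz":0.177,"rx":0,"ry":-0.47,"rz":0,"gripper":0},{"dx":-0.12,"dy":0,"dz":0.177,"rx":0,"ry":-0.47,"rz":0,"gripper":0},{"dx":-0.239,"dy":0,"dz":0.354,"rx":0,"ry":-0.942,"rz":0,"gripper":0},{"dx":-0.239,"dy":0,"dz":0.354,"rx":0,"ry":-0.942,"rz":0,"gripper":0},{"dx":-0.239,"dy":0,"dz":0.354,"rx":0,"ry":-0.942,"rz":0,"gripper":0},{"dx":-0.239,"dy":0,"dz":0.354,"rx":0,"ry":-0.942,"rz":0,"gripper":0},{"dx":-0.239,"dy":0,"dz":0.354,"rx":0,"ry":-0.942,"rz":0,"gripper":0}]'; python3 -c "
from h import *
o=status.observe();print(o['qpos'].round(3),o['contact_force'].round(2),o['tool_rot'].round(3),o['tool_pos'])"
```

```text
time: 2.22
tool_pos: [0.3585, 0.2703, 0.42]
tool_rot: [-1.57, 0.001, 0.564]
contact_force: [0.3, -0.1, -0.5]
opening: 0.0007
[ 4.750e-01  1.200e-01  1.341e+00  1.000e-03  1.683e+00 -8.900e-02] [ 0.31 -0.07 -0.54] [-1.57e+00  1.00e-03  5.64e-01] [0.35853887 0.27034021 0.41997292]
```

```bash
python3 -m creep '[{"dx":0,"dy":0.02,"dz":0.01,"rx":-0.18,"ry":0,"rz":0,"gripper":0},{"dx":0,"dy":0.03,"dz":0.01,"rx":-0.36,"ry":0,"rz":0,"gripper":0},{"dx":0,"dy":0.03,"dz":0.01,"rx":-0.5,"ry":0,"rz":0,"gripper":0},{"dx":0,"dy":0.03,"dz":0.01,"rx":-0.5,"ry":0,"rz":0,"gripper":0}]'; python3 -c "
from h import *
o=status.observe();print(o['qpos'].round(3),o['contact_force'].round(2),o['tool_rot'].round(3),o['tool_pos'])"
```

```text
time: 2.72
tool_pos: [0.354, 0.2764, 0.3894]
tool_rot: [-2.071, 0.004, 0.56]
contact_force: [0.0, 1.0, -0.6]
opening: 0.0006
[ 0.805  0.206  1.413 -0.485  1.648  0.237] [ 0.04  1.   -0.63] [-2.071  0.004  0.56 ] [0.35396947 0.27639312 0.389412  ]
```

```bash
cat > kin.py <<'E'
import numpy as np
from scipy.spatial.transform import Rotation as R
from scipy.optimize import least_squares
C=np.array([[-1,0,0],[0,0,1],[0,1,0]]).T
Rz=lambda a:R.from_euler('z',a).as_matrix(); Ry=lambda a:R.from_euler('y',a).as_matrix()
p0=np.array([.14,.4,.37,.077,.2,0.])
D=[([-1.43000068,.342731927,1.52503940,0,1.27537655,-.146018650],[0.1484749,-0.50316556,0.24303235],[-1.57058317e+00,1.54060641e-03,-1.28397781]),
([-.479,.169,1.28,0,1.692,-.098],[.4503,-.1475,.4205],[-1.57,0,-.381]),
([.475,.120,1.341,.001,1.683,-.089],[0.35853887,0.27034021,0.41997292],[-1.57,.001,.564]),
([.805,.206,1.413,-.485,1.648,.237],[0.35396947,0.27639312,0.389412],[-2.071,.004,.56])]
def fk(q,p,s=1):
    H,L1,L2,off,T,e=p
    B=Rz(q[0]); F=B@Ry(q[1]+q[2]); W=F@Rz(s*q[3])@Ry(q[4])@Rz(q[5])
    x=np.array([0,0,H])+B@Ry(q[1])@[0,off,L1]+F@[e,0,L2]+W@[0,0,T]
    return x,W@C
def res(p,s): return np.concatenate([fk(q,p,s)[0]-x for q,x,_ in D])
if __name__=='__main__':
  for s in(1,-1):
    r=least_squares(res,p0,args=(s,)); print(s,r.x.round(4),abs(r.fun).max())
    for q,x,e in D: print(R.from_matrix(fk(q,r.x,s)[1].T@R.from_euler('xyz',e).as_matrix()).magnitude().round(4))
E
python3 kin.py
```

```text
1 [0.224  0.504  0.3801 0.0764 0.3011 0.0455] 0.0002836560182659098Traceback (most recent call last):
  File "kin.py", line 20, in <module>
    for q,x,e in D: print(R.from_matrix(fk(q,r.x,s)[1].T@R.from_euler('xyz',e).as_matrix()).magnitude().round(4))
                          ^^^^^^^^^^^^^^^^^^^^^^^^^^^^^^^^^^^^^^^^^^^^^^^^^^^^^^^^^^^^^^^^^^^^^^^^^^^^^^^^^^^
AttributeError: 'float' object has no attribute 'round'
```

```bash
cat > plan.py <<'E'
from kin import *
P=least_squares(res,p0,args=(1,)).x
s=np.load('stand.npz'); ex,ey=s['ex'],s['ey']; S=np.array([ex,ey,[0,0,1]]); O=(s['hx']-.110)*ex+.449*ey
lo=np.array([-2.53,-.77,.04,-1,.28,-3.11]); hi=np.array([2.53,2.02,2.7,4.14,2.66,3.11])
def tool(a): # tilt a from down towards back ; x=ey
    d=np.array([np.sin(a),0,-np.cos(a)])@S; return np.c_[ey,d,np.cross(ey,d)]
def w(x,z,y=0): return O+np.array([x,y,z])@S
def ik(x,M,q0=(.8,.2,1.4,-.5,1.65,.24)):
    f=lambda q:np.r_[(fk(q,P)[0]-x)*5,R.from_matrix(fk(q,P)[1].T@M).as_rotvec()]
    r=least_squares(f,q0,bounds=(lo,hi)); return r.x,abs(r.fun).max()
E
python3 - <<'E'
from plan import *
for a in(.5,.65,.785,.9,1.05):
    M=tool(a); d=M[:,1]
    for nm,x,z in(('appr',-.11,.22),('leg0',-.04,.15),('leg1',-.01,.09),('bd0',.05,.226),('bd1',-.06,.137)):
        q,e=ik(w(x,z)-.017*d,M); print(a,nm,q.round(2),round(e,4))
E
```

```text
0.5 appr [ 0.8   0.32  1.7  -0.51  1.29  0.42] 0.0
0.5 leg0 [ 0.65  0.37  1.85 -0.58  1.06  0.42] 0.0
0.5 leg1 [ 0.59  0.46  1.92 -0.66  0.89  0.49] 0.0
0.5 bd0 [ 0.45  0.24  1.78 -0.56  1.12  0.14] 0.0
0.5 bd1 [ 0.7   0.4   1.85 -0.58  1.05  0.47] 0.0
0.65 appr [ 0.88  0.38  1.69 -0.63  1.36  0.54] 0.0
0.65 leg0 [ 0.74  0.43  1.84 -0.72  1.13  0.58] 0.0
0.65 leg1 [ 0.68  0.52  1.92 -0.81  0.97  0.68] 0.0
0.65 bd0 [ 0.54  0.28  1.81 -0.72  1.15  0.32] 0.0
0.65 bd1 [ 0.78  0.46  1.84 -0.71  1.13  0.63] 0.0
0.785 appr [ 0.94  0.44  1.68 -0.73  1.43  0.64] 0.0
0.785 leg0 [ 0.81  0.49  1.84 -0.83  1.2   0.71] 0.0
0.785 leg1 [ 0.74  0.58  1.91 -0.92  1.06  0.82] 0.0
0.785 bd0 [ 0.62  0.33  1.83 -0.86  1.2   0.47] 0.0
0.785 bd1 [ 0.85  0.52  1.83 -0.81  1.21  0.75] 0.0
0.9 appr [ 0.98  0.49  1.68 -0.8   1.49  0.71] 0.0
0.9 leg0 [ 0.85  0.55  1.83 -0.9   1.27  0.81] 0.0
0.9 leg1 [ 0.8   0.64  1.9  -0.99  1.15  0.92] 0.0
0.9 bd0 [ 0.67  0.38  1.85 -0.96  1.25  0.59] 0.0
0.9 bd1 [ 0.89  0.58  1.81 -0.88  1.28  0.84] 0.0
1.05 appr [ 1.03  0.57  1.67 -0.89  1.57  0.79] 0.0
1.05 leg0 [ 0.91  0.63  1.82 -0.98  1.37  0.91] 0.0
1.05 leg1 [ 0.84  0.73  1.84 -1.    1.28  0.98] 0.0488
1.05 bd0 [ 0.71  0.45  1.82 -1.    1.35  0.66] 0.0553
1.05 bd1 [ 0.94  0.67  1.8  -0.96  1.38  0.94] 0.0
```

```bash
cat >> plan.py <<'E'
th0=1.165
def pivot(th): return np.array([.110,.022])+.155*np.array([-np.cos(th),np.sin(th)])-.014*np.array([np.sin(th),np.cos(th)])
def tip_on_leg(phi,th=th0,a=.72,r=.060,h=.0095):
    psi=np.pi-th+phi; l=np.array([np.cos(psi),np.sin(psi)]); n=np.array([np.sin(psi),-np.cos(psi)])
    dl=np.arctan2(np.cos(a),-np.sin(a))-(psi-np.pi/2)
    return pivot(th)+r*l+(.004+h*abs(np.sin(dl)))*n
def rel(xz,yaw_y=0,a=.72):
    """row shift/turn from present pose to tip at stand xz, tilt a"""
    from cell import status
    o=status.observe(); M0=R.from_euler('xyz',o['tool_rot']).as_matrix(); M=tool(a)
    v=M0.T@(w(xz[0],xz[1],yaw_y)-.017*M[:,1]-o['tool_pos']); return v.round(4),R.from_matrix(M0.T@M).as_rotvec().round(3)
def tipnow():
    from cell import status
    o=status.observe(); M0=R.from_euler('xyz',o['tool_rot']).as_matrix(); return (S@(o['tool_pos']+.017*M0[:,1]-O)).round(4)
E
python3 - <<'E'
from plan import *
print(tipnow(),pivot(th0))
print('appr',rel((-.095,.20)))
d=np.array([np.sin(.72),-np.cos(.72)]); z=np.array([-np.cos(.72),-np.sin(.72)])
for phi in np.arange(1.35,2.56,.1):
    t=tip_on_leg(phi); v=t-[-.095,.20]; print(phi.round(2),t.round(4),'dy %.4f dz %.4f'%(v@d,v@z))
E
```

```text
[-0.1111 -0.0023  0.3745] [0.03595063 0.15888568]
appr (array([0.0029, 0.1612, 0.0733]), array([-0.22 ,  0.001, -0.004]))
1.35 [-0.0247  0.1565] dy 0.0791 dz -0.0242
1.45 [-0.0239  0.1497] dy 0.0847 dz -0.0203
1.55 [-0.0223  0.143 ] dy 0.0908 dz -0.0170
1.65 [-0.02    0.1364] dy 0.0972 dz -0.0144
1.75 [-0.017   0.1302] dy 0.1040 dz -0.0126
1.85 [-0.0133  0.1243] dy 0.1108 dz -0.0115
1.95 [-0.0098  0.1197] dy 0.1165 dz -0.0112
2.05 [-0.0064  0.116 ] dy 0.1216 dz -0.0112
2.15 [-0.0026  0.1125] dy 0.1267 dz -0.0117
2.25 [0.0014 0.1093] dy 0.1318 dz -0.0127
2.35 [0.0057 0.1064] dy 0.1368 dz -0.0140
2.45 [0.0103 0.1039] dy 0.1417 dz -0.0158
2.55 [0.0152 0.1017] dy 0.1465 dz -0.0180
```

```bash
python3 -m creep '[{"dx":0.001,"dy":0.05,"dz":0.025,"rx":-0.11,"ry":0,"rz":0,"gripper":0},{"dx":0.003,"dy":0.1,"dz":0.05,"rx":-0.22,"ry":0,"rz":-0.004,"gripper":0},{"dx":0.003,"dy":0.15,"dz":0.07,"rx":-0.22,"ry":0,"rz":-0.004,"gripper":0},{"dx":0.003,"dy":0.161,"dz":0.073,"rx":-0.22,"ry":0,"rz":-0.004,"gripper":0},{"dx":0.003,"dy":0.161,"dz":0.073,"rx":-0.22,"ry":0,"rz":-0.004,"gripper":0},{"dx":0.003,"dy":0.161,"dz":0.073,"rx":-0.22,"ry":0,"rz":-0.004,"gripper":0}]'; python3 - <<'E'
from plan import *; from h import *
o=status.observe();print(o['qpos'].round(3),o['contact_force'].round(2),tipnow())
for phi in np.arange(1.25,2.56,.1): print(phi.round(2),*rel(tip_on_leg(phi,r=.066)))
p,_=read_camera('side'); cv2.imwrite('pics/side1.png',cv2.resize(p[100:300,250:410],None,fx=3,fy=3)[:,:,::-1])
E
```

```text
time: 3.48
tool_pos: [0.3652, 0.267, 0.2166]
tool_rot: [-2.289, -0.008, 0.559]
contact_force: [-0.6, 0.2, 0.5]
opening: 0.0005
[ 0.882  0.415  1.722 -0.699  1.336  0.612] [-0.6   0.18  0.52] [-0.0942  0.0023  0.2038]
1.25 [-0.0024  0.0727 -0.0209] [-0.001 -0.007  0.004]
1.35 [-0.0025  0.0783 -0.016 ] [-0.001 -0.007  0.004]
1.45 [-0.0025  0.0845 -0.0118] [-0.001 -0.007  0.004]
1.55 [-0.0026  0.0912 -0.0083] [-0.001 -0.007  0.004]
1.65 [-0.0026  0.0982 -0.0056] [-0.001 -0.007  0.004]
1.75 [-0.0027  0.1055 -0.0036] [-0.001 -0.007  0.004]
1.85 [-0.0027  0.113  -0.0025] [-0.001 -0.007  0.004]
1.95 [-0.0027  0.1193 -0.0022] [-0.001 -0.007  0.004]
2.05 [-0.0028  0.1249 -0.0023] [-0.001 -0.007  0.004]
2.15 [-0.0028  0.1306 -0.003 ] [-0.001 -0.007  0.004]
2.25 [-0.0028  0.1362 -0.0041] [-0.001 -0.007  0.004]
2.35 [-0.0028  0.1418 -0.0057] [-0.001 -0.007  0.004]
2.45 [-0.0028  0.1472 -0.0078] [-0.001 -0.007  0.004]
2.55 [-0.0028  0.1525 -0.0104] [-0.001 -0.007  0.004]
```

View pics/side1.png

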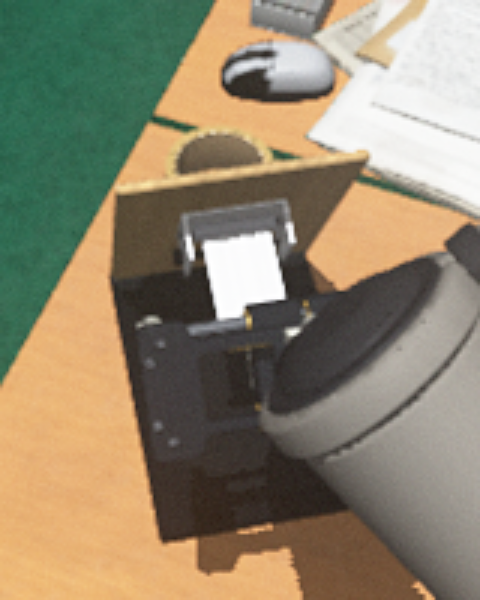

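```bash
python3 -m creep '[{"dx":-0.001,"dy":0.025,"dz":-0.01,"rx":0,"ry":-0.003,"rz":0.002,"gripper":0},{"dx":-0.0025,"dy":0.05,"dz":-0.02,"rx":0,"ry":-0.007,"rz":0.004,"gripper":0},{"dx":-0.0025,"dy":0.066,"dz":-0.024,"rx":0,"ry":-0.007,"rz":0.004,"gripper":0},{"dx":-0.0025,"dy":0.072,"dz":-0.021,"rx":0,"ry":-0.007,"rz":0.004,"gripper":0},{"dx":-0.0025,"dy":0.075,"dz":-0.0185,"rx":0,"ry":-0.007,"rz":0.004,"gripper":0},{"dx":-0.0025,"dy":0.078,"dz":-0.016,"rx":0,"ry":-0.007,"rz":0.004,"gripper":0},{"dx":-0.0025,"dy":0.0815,"dz":-0.014,"rx":0,"ry":-0.007,"rz":0.004,"gripper":0},{"dx":-0.0025,"dy":0.0845,"dz":-0.012,"rx":0,"ry":-0.007,"rz":0.004,"gripper":0},{"dx":-0.0025,"dy":0.088,"dz":-0.01,"rx":0,"ry":-0.007,"rz":0.004,"gripper":0},{"dx":-0.0025,"dy":0.091,"dz":-0.0083,"rx":0,"ry":-0.007,"rz":0.004,"gripper":0},{"dx":-0.0025,"dy":0.0945,"dz":-0.007,"rx":0,"ry":-0.007,"rz":0.004,"gripper":0},{"dx":-0.0025,"dy":0.098,"dz":-0.0056,"rx":0,"ry":-0.007,"rz":0.004,"gripper":0}]'; python3 - <<'E'
from plan import *; from h import *
o=status.observe();print(S@o['contact_force'],o['torque'],tipnow())
p,_=read_camera('side'); cv2.imwrite('pics/side2.png',cv2.resize(p[100:300,250:410],None,fx=3,fy=3)[:,:,::-1])
E
```

```text
time: 5.03
tool_pos: [0.3987, 0.2069, 0.1442]
tool_rot: [-2.291, 0.004, 0.563]
contact_force: [-0.1, -0.6, 0.4]
opening: 0.0001
[ 0.46225893 -0.424717    0.44488319] [0.36440351 0.12082407 0.03240347] [-0.0254 -0.0014  0.1314]
```

View pics/side2.png

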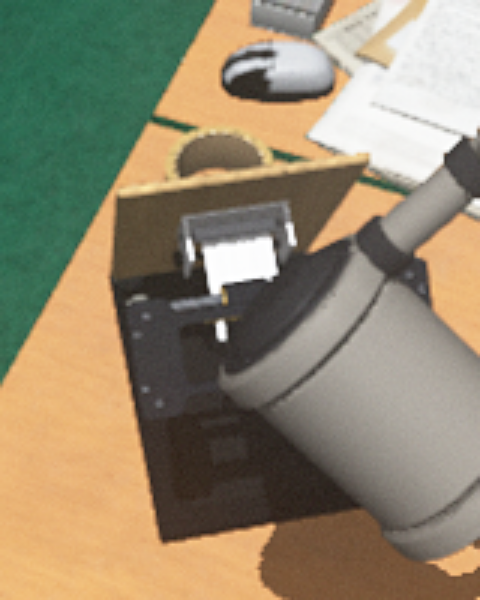

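```bash
python3 - <<'E'
from plan import *; from h import *
for phi in np.arange(1.65,2.56,.1): print(phi.round(2),*rel(tip_on_leg(phi,r=.066)))
E
```

```text
1.65 [ 0.0015 -0.002  -0.0017] [ 0.     0.004 -0.003]
1.75 [0.0015 0.0053 0.0003] [ 0.     0.004 -0.003]
1.85 [0.0016 0.0128 0.0014] [ 0.     0.004 -0.003]
1.95 [0.0016 0.0191 0.0018] [ 0.     0.004 -0.003]
2.05 [0.0016 0.0248 0.0016] [ 0.     0.004 -0.003]
2.15 [0.0016 0.0304 0.001 ] [ 0.     0.004 -0.003]
2.25 [ 0.0016  0.0361 -0.0001] [ 0.     0.004 -0.003]
2.35 [ 0.0016  0.0416 -0.0017] [ 0.     0.004 -0.003]
2.45 [ 0.0016  0.0471 -0.0038] [ 0.     0.004 -0.003]
2.55 [ 0.0016  0.0524 -0.0064] [ 0.     0.004 -0.003]
```

```bash
python3 -m creep '[{"dx":0,"dy":0.0035,"dz":0,"rx":0,"ry":0.002,"rz":-0.001,"gripper":0},{"dx":0.0015,"dy":0.007,"dz":0.0006,"rx":0,"ry":0.004,"rz":-0.003,"gripper":0},{"dx":0.0015,"dy":0.0105,"dz":0.001,"rx":0,"ry":0.004,"rz":-0.003,"gripper":0},{"dx":0.0015,"dy":0.014,"dz":0.0015,"rx":0,"ry":0.004,"rz":-0.003,"gripper":0},{"dx":0.0015,"dy":0.0175,"dz":0.0017,"rx":0,"ry":0.004,"rz":-0.003,"gripper":0},{"dx":0.0015,"dy":0.021,"dz":0.0017,"rx":0,"ry":0.004,"rz":-0.003,"gripper":0},{"dx":0.0015,"dy":0.0245,"dz":0.0016,"rx":0,"ry":0.004,"rz":-0.003,"gripper":0},{"dx":0.0015,"dy":0.027,"dz":0.0014,"rx":0,"ry":0.004,"rz":-0.003,"gripper":0},{"dx":0.0015,"dy":0.029,"dz":0.001,"rx":0,"ry":0.004,"rz":-0.003,"gripper":0},{"dx":0.0015,"dy":0.03,"dz":0.001,"rx":0,"ry":0.004,"rz":-0.003,"gripper":0},{"dx":0.0015,"dy":0.03,"dz":0.001,"rx":0,"ry":0.004,"rz":-0.003,"gripper":0}]'; cat > f.py <<'E'
from plan import *; from h import *
o=status.observe(); F=S@o['contact_force']; t=tipnow(); print('t',o['time'],'F stand',F.round(2),'push dir',(F@[np.sin(.72),0,-np.cos(.72)]).round(2),'torq',(S@o['torque']).round(3),'tip',t)
E
python3 f.py; python3 - <<'E'
from plan import *; from h import *
for phi in np.arange(2.05,2.56,.05): print(phi.round(2),*rel(tip_on_leg(phi,r=.066)))
E
```

```text
time: 6.45
tool_pos: [0.4101, 0.1916, 0.1212]
tool_rot: [-2.291, -0.0, 0.562]
contact_force: [-0.3, -0.4, -0.1]
opening: 0.0006
t 6.45 F stand [ 0.19 -0.46 -0.09] push dir 0.19 torq [0.121 0.337 0.064] tip [-6.400e-03  1.000e-04  1.084e-01]
2.05 [-0.0001 -0.0047  0.0009] [0.    0.    0.001]
2.1 [-0.0001 -0.0019  0.0006] [0.    0.    0.001]
2.15 [-0.0001  0.001   0.0003] [0.    0.    0.001]
2.2 [-0.0001  0.0038 -0.0002] [0.    0.    0.001]
2.25 [-0.0001  0.0066 -0.0008] [0.    0.    0.001]
2.3 [-0.0001  0.0094 -0.0016] [0.    0.    0.001]
2.35 [-0.0001  0.0122 -0.0024] [0.    0.    0.001]
2.4 [-0.0001  0.0149 -0.0034] [0.    0.    0.001]
2.45 [-0.0001  0.0176 -0.0045] [0.    0.    0.001]
2.5 [-0.0001  0.0203 -0.0057] [0.    0.    0.001]
2.55 [-0.0001  0.0229 -0.0071] [0.    0.    0.001]
```

```bash
python3 -m creep '[{"dx":0,"dy":0.0015,"dz":0,"rx":0,"ry":0,"rz":0,"gripper":0},{"dx":0,"dy":0.003,"dz":-0.0003,"rx":0,"ry":0,"rz":0,"gripper":0},{"dx":0,"dy":0.0045,"dz":-0.0005,"rx":0,"ry":0,"rz":0,"gripper":0},{"dx":0,"dy":0.0055,"dz":-0.0007,"rx":0,"ry":0,"rz":0,"gripper":0}]'; python3 f.py
python3 -m creep '[{"dx":0,"dy":0.0008,"dz":-0.0002,"rx":0,"ry":0,"rz":0,"gripper":0},{"dx":0,"dy":0.0014,"dz":-0.0004,"rx":0,"ry":0,"rz":0,"gripper":0}]'; python3 f.py
```

```text
time: 6.95
tool_pos: [0.4123, 0.188, 0.1175]
tool_rot: [-2.291, -0.0, 0.562]
contact_force: [0.2, 0.7, 0.8]
opening: 0.0004
t 6.95 F stand [-0.48  0.57  0.84] push dir -0.95 torq [0.152 0.33  0.035] tip [-2.200e-03  1.000e-04  1.047e-01]
time: 7.2
tool_pos: [0.4129, 0.187, 0.1167]
tool_rot: [-2.291, -0.0, 0.562]
contact_force: [0.4, 0.7, 1.1]
opening: 0.0006
t 7.2 F stand [-0.34  0.68  1.14] push dir -1.08 torq [0.152 0.325 0.068] tip [-1.000e-03  1.000e-04  1.039e-01]
```

```bash
python3 -m creep '[{"dx":0,"dy":0.0007,"dz":-0.0002,"rx":0,"ry":0,"rz":0,"gripper":0},{"dx":0,"dy":0.0012,"dz":-0.0004,"rx":0,"ry":0,"rz":0,"gripper":0}]'; python3 f.py
```

```text
time: 7.45
tool_pos: [0.4135, 0.1861, 0.1161]
tool_rot: [-2.291, -0.001, 0.562]
contact_force: [0.4, 0.7, 0.9]
opening: 0.0005
t 7.45 F stand [-0.43  0.69  0.9 ] push dir -0.96 torq [0.093 0.304 0.012] tip [0.     0.0002 0.1033]
```

```bash
python3 -m creep '[{"dx":0,"dy":0.0007,"dz":-0.0002,"rx":0,"ry":0,"rz":0,"gripper":0},{"dx":0,"dy":0.0013,"dz":-0.0004,"rx":0,"ry":0,"rz":0,"gripper":0}]'; python3 f.py
```

```text
time: 7.7
tool_pos: [0.4142, 0.1852, 0.1154]
tool_rot: [-2.291, -0.001, 0.562]
contact_force: [0.2, 0.7, 0.3]
opening: 0.0003
t 7.7 F stand [-0.5   0.51  0.3 ] push dir -0.56 torq [0.14  0.317 0.071] tip [0.0012 0.0002 0.1026]
```

```bash
python3 -m creep '[{"dx":0,"dy":0.0007,"dz":-0.0002,"rx":0,"ry":0,"rz":0,"gripper":0},{"dx":0,"dy":0.0013,"dz":-0.0005,"rx":0,"ry":0,"rz":0,"gripper":0}]'; python3 f.py
```

```text
time: 7.95
tool_pos: [0.4148, 0.1841, 0.1147]
tool_rot: [-2.291, -0.001, 0.562]
contact_force: [-0.2, 0.2, 0.8]
opening: 0.0003
t 7.95 F stand [-0.26 -0.03  0.8 ] push dir -0.77 torq [0.144 0.341 0.033] tip [0.0024 0.0002 0.1019]
```

```bash
python3 -m creep '[{"dx":0,"dy":0.0007,"dz":-0.0002,"rx":0,"ry":0,"rz":0,"gripper":0},{"dx":0,"dy":0.0013,"dz":-0.0005,"rx":0,"ry":0,"rz":0,"gripper":0}]'; python3 f.py
```

```text
time: 8.2
tool_pos: [0.4155, 0.1831, 0.114]
tool_rot: [-2.291, -0.0, 0.562]
contact_force: [-0.3, 0.2, 0.6]
opening: 0.0005
t 8.2 F stand [-0.27 -0.13  0.65] push dir -0.66 torq [ 0.132  0.317 -0.004] tip [0.0037 0.0002 0.1013]
```

```bash
python3 -m creep '[{"dx":0,"dy":0.0007,"dz":-0.0002,"rx":0,"ry":0,"rz":0,"gripper":0},{"dx":0,"dy":0.0013,"dz":-0.0005,"rx":0,"ry":0,"rz":0,"gripper":0}]'; python3 f.py
```

```text
time: 8.45
tool_pos: [0.4161, 0.182, 0.1134]
tool_rot: [-2.291, -0.001, 0.562]
contact_force: [-0.0, 0.5, 0.9]
opening: 0.0005
t 8.45 F stand [-0.4   0.23  0.85] push dir -0.91 torq [0.131 0.348 0.022] tip [0.0049 0.0002 0.1006]
```

```bash
python3 - <<'E'
from h import *
for n,s in(('side',np.s_[100:300,250:410]),('top',np.s_[140:280,240:420])):
    p,d=read_camera(n); cv2.imwrite(f'pics/{n}3.png',cv2.resize(p[s],None,fx=4 if n=='top' else 3,fy=4 if n=='top' else 3)[:,:,::-1])
E
```

```text
(no output)
```

View pics/side3.png

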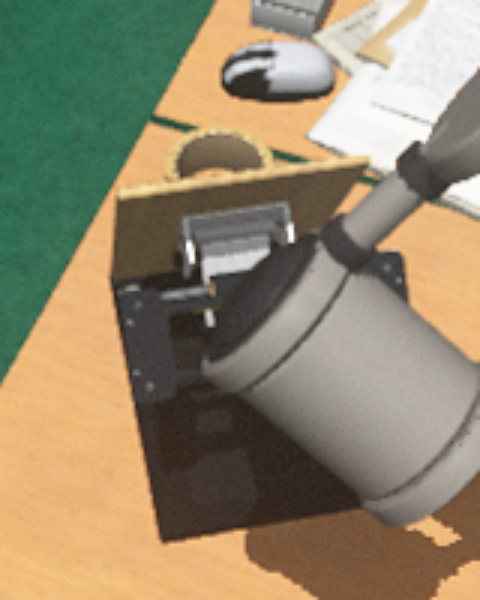

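View pics/top3.png

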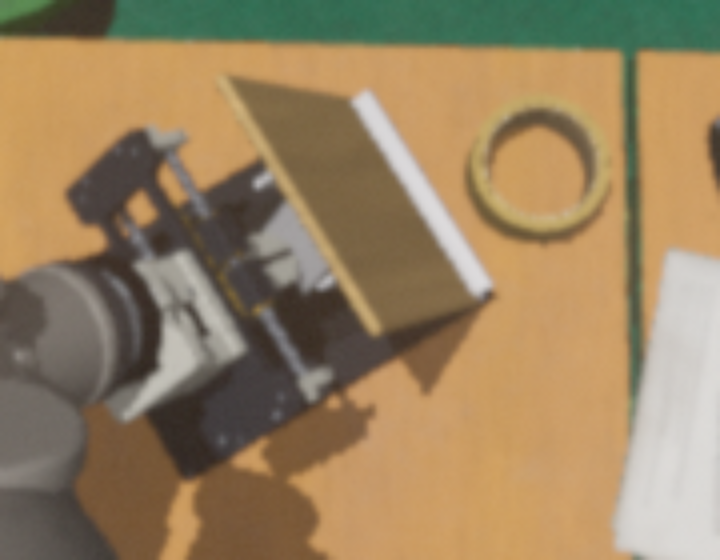

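The side view shows the leg at about (235,262), foreshortened and grey, so it has swung down ahead of the finger. The board's top edge, (120,190) to (365,155), hasn't moved. I'll keep feeling for the stop.

```bash
python3 -m creep '[{"dx":0,"dy":0.0007,"dz":-0.0003,"rx":0,"ry":0,"rz":0,"gripper":0},{"dx":0,"dy":0.0013,"dz":-0.0005,"rx":0,"ry":0,"rz":0,"gripper":0}]'; python3 f.py
```

```text
time: 8.8
tool_pos: [0.4168, 0.181, 0.1128]
tool_rot: [-2.291, -0.001, 0.562]
contact_force: [-0.7, 0.3, 1.0]
opening: 0.0003
t 8.8 F stand [-0.61 -0.45  0.98] push dir -1.14 torq [ 0.14   0.343 -0.009] tip [0.0061 0.0002 0.1   ]
```

```bash
python3 -m creep '[{"dx":0,"dy":0.0007,"dz":-0.0003,"rx":0,"ry":0,"rz":0,"gripper":0},{"dx":0,"dy":0.0013,"dz":-0.0005,"rx":0,"ry":0,"rz":0,"gripper":0}]'; python3 f.py
```

```text
time: 9.05
tool_pos: [0.4174, 0.18, 0.1121]
tool_rot: [-2.291, -0.001, 0.562]
contact_force: [0.3, 2.0, 2.4]
opening: 0.0004
t 9.05 F stand [-1.51  1.27  2.41] push dir -2.81 torq [0.163 0.343 0.005] tip [0.0074 0.0002 0.0994]
```

```bash
python3 -m creep '[{"dx":0,"dy":0.0003,"dz":-0.0001,"rx":0,"ry":0,"rz":0,"gripper":0},{"dx":0,"dy":0.0005,"dz":-0.0002,"rx":0,"ry":0,"rz":0,"gripper":0}]'; python3 f.py
```

```text
time: 9.3
tool_pos: [0.4176, 0.1797, 0.112]
tool_rot: [-2.291, -0.001, 0.562]
contact_force: [-2.0, 2.5, 3.1]
opening: 0.0007
t 9.3 F stand [-3.17 -0.35  3.09] push dir -4.42 torq [ 0.082  0.346 -0.063] tip [0.0077 0.0002 0.0992]
```

```bash
python3 -m creep '[{"dx":0,"dy":0.0003,"dz":-0.0001,"rx":0,"ry":0,"rz":0,"gripper":0},{"dx":0,"dy":0.0003,"dz":-0.0001,"rx":0,"ry":0,"rz":0,"gripper":0}]'; python3 f.py
```

```text
time: 9.55
tool_pos: [0.4178, 0.1795, 0.1118]
tool_rot: [-2.291, -0.001, 0.562]
contact_force: [-3.2, 3.1, 3.9]
opening: 0.0004
t 9.55 F stand [-4.33 -1.01  3.88] push dir -5.77 torq [ 0.023  0.387 -0.008] tip [0.008  0.0002 0.099 ]
```

The force climbed from about 1 N to 5.8 N over less than 1 mm, so the leg is at its stop. I'll back out straight along the tool.

```bash
python3 -m creep '[{"dx":0,"dy":-0.004,"dz":0,"rx":0,"ry":0,"rz":0,"gripper":0},{"dx":0,"dy":-0.02,"dz":0,"rx":0,"ry":0,"rz":0,"gripper":0},{"dx":0,"dy":-0.07,"dz":0,"rx":0,"ry":0,"rz":0,"gripper":0},{"dx":0,"dy":-0.13,"dz":0,"rx":0,"ry":0,"rz":0,"gripper":0},{"dx":0,"dy":-0.19,"dz":0,"rx":0,"ry":0,"rz":0,"gripper":0},{"dx":0,"dy":-0.21,"dz":0,"rx":0,"ry":0,"rz":0,"gripper":0},{"dx":0,"dy":-0.21,"dz":0,"rx":0,"ry":0,"rz":0,"gripper":0}]'; python3 f.py;  python3 - <<'E'
from plan import *; from h import *
p,d=read_camera('side'); cv2.imwrite('pics/side4.png',cv2.resize(p[100:300,250:410],None,fx=3,fy=3)[:,:,::-1]); np.save('pics/s4d.npy',d)
p,d=read_camera('top'); cv2.imwrite('pics/top4.png',cv2.resize(p[140:280,240:420],None,fx=4,fy=4)[:,:,::-1]); np.save('pics/t4d.npy',d)
print(status.observe()['time'])
for n,f in(('side','pics/s4d.npy'),('top','pics/t4d.npy')):
    A,_=pts(n,np.load(f),np.ones((400,640),bool)); B=(A-O)@S.T
    k=(B[:,2]>.05)&(B[:,2]<.165)&(abs(B[:,1])<.022)&(B[:,0]>-.05)&(B[:,0]<.025); l=B[k][:,[0,2]]
    print(n,k.sum()); 
    if k.sum()>20:
        c=l.mean(0); v=np.linalg.svd(l-c,full_matrices=False)[2][0]; v*=-np.sign(v[1]); print(c,v,'phi',(np.arctan2(v[1],v[0])%(2*np.pi))-np.pi+th0, l.min(0),l.max(0), np.std((l-c)@[v[1],-v[0]]))
    r=(B[:,2]>.12)&(B[:,2]<.24)&(abs(B[:,1])<.084)&(abs(B[:,1])>.045)&(B[:,0]<.09)&(B[:,0]>0); c=B[r].mean(0); nn=np.linalg.svd(B[r]-c,full_matrices=False)[2][2]; print('board th',np.arccos(abs(nn[2])),r.sum())
E
```

```text
time: 10.42
tool_pos: [0.3434, 0.2978, 0.2708]
tool_rot: [-2.289, -0.003, 0.564]
contact_force: [-0.0, 0.2, -1.5]
opening: 0.0002
t 10.425 F stand [-0.18  0.07 -1.53] push dir 1.03 torq [0.167 0.34  0.018] tip [-0.1318  0.0003  0.258 ]
10.525
side 409
[0.01635925 0.11257392] [-0.29610952 -0.95515399] phi 2.4351794029619622 [0.00644232 0.08234834] [0.02496417 0.14379523] 0.0011163320602690125
board th 1.1612015626079746 655
top 152
[0.01349876 0.10682821] [-0.31056802 -0.95055116] phi 2.4200057877949535 [0.00458985 0.07929647] [0.02163935 0.13297929] 0.000754333358046369
board th 1.1372903657011322 546
```

View pics/side4.png

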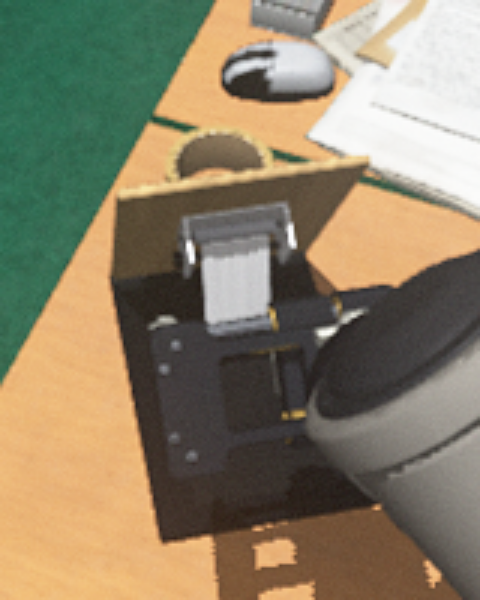

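The side view now shows the leg (205-270, 240-330) fully swung in. Depth puts it at about 2.43 rad, inside the stop range, with the board still at about 1.16. Next comes the board.

```bash
cat >> plan.py <<'E'
def tip_on_board(th,a=.72,ov=.032,h=.0095):
    d=np.array([np.sin(a),-np.cos(a)]); u=np.array([np.cos(a),np.sin(a)])
    b=np.array([-np.cos(th),np.sin(th)]); n=np.array([np.sin(th),np.cos(th)]); H=np.array([.110,.022])
    if th>np.pi/2-a: return H+.240*b+.004*n+h*u+ov*d
    return H+(.240-ov)*b+.004*n+h*u
E
python3 - <<'E'
from plan import *
from scipy.optimize import brentq
for phi in(2.40,2.43,2.46): print('rest',brentq(lambda t:pivot(t)[1]+.08*np.sin(np.pi-t+phi)-.017,.3,1.1))
for xz in((-.10,.34),(.03,.33),(.065,.30),(.055,.233)): print(xz,*rel(xz))
print(tip_on_board(1.165))
E
```

```text
rest 0.5740083053276165
rest 0.5684496195593004
rest 0.5620523576083288
(-0.1, 0.34) [ 0.0005 -0.043  -0.0779] [ 0.     0.001 -0.   ]
(0.03, 0.33) [ 0.0004  0.0503 -0.169 ] [ 0.     0.001 -0.   ]
(0.065, 0.3) [ 0.0004  0.0959 -0.1756] [ 0.     0.001 -0.   ]
(0.055, 0.233) [ 0.0004  0.1397 -0.1239] [ 0.     0.001 -0.   ]
[0.04717749 0.22629457]
```

```bash
python3 -m creep '[{"dx":0,"dy":-0.022,"dz":-0.04,"rx":0,"ry":0,"rz":0,"gripper":0},{"dx":0,"dy":-0.043,"dz":-0.078,"rx":0,"ry":0,"rz":0,"gripper":0},{"dx":0,"dy":-0.043,"dz":-0.078,"rx":0,"ry":0,"rz":0,"gripper":0},{"dx":0,"dy":-0.012,"dz":-0.108,"rx":0,"ry":0,"rz":0,"gripper":0},{"dx":0,"dy":0.019,"dz":-0.138,"rx":0,"ry":0,"rz":0,"gripper":0},{"dx":0,"dy":0.05,"dz":-0.169,"rx":0,"ry":0,"rz":0,"gripper":0},{"dx":0,"dy":0.096,"dz":-0.176,"rx":0,"ry":0,"rz":0,"gripper":0},{"dx":0,"dy":0.096,"dz":-0.176,"rx":0,"ry":0,"rz":0,"gripper":0},{"dx":0,"dy":0.11,"dz":-0.158,"rx":0,"ry":0,"rz":0,"gripper":0},{"dx":0,"dy":0.125,"dz":-0.141,"rx":0,"ry":0,"rz":0,"gripper":0},{"dx":0,"dy":0.14,"dz":-0.124,"rx":0,"ry":0,"rz":0,"gripper":0},{"dx":0,"dy":0.14,"dz":-0.124,"rx":0,"ry":0,"rz":0,"gripper":0},{"dx":0,"dy":0.14,"dz":-0.124,"rx":0,"ry":0,"rz":0,"gripper":0}]'; python3 f.py;  python3 - <<'E'
from plan import *; from h import *
p,d=read_camera('top'); cv2.imwrite('pics/top5.png',cv2.resize(p[140:280,240:420],None,fx=4,fy=4)[:,:,::-1])
for t in np.arange(1.165,.5,-.05): print(t.round(3),tip_on_board(t).round(4),*rel(tip_on_board(t)))
E
```

```text
time: 12.15
tool_pos: [0.443, 0.1398, 0.2467]
tool_rot: [-2.291, -0.001, 0.562]
contact_force: [-0.2, 0.6, 0.6]
opening: 0.0007
t 12.15 F stand [-0.64  0.13  0.63] push dir -0.9 torq [ 0.133  0.309 -0.051] tip [0.0549 0.0005 0.2339]
1.165 [0.0472 0.2263] [-0.0006  0.0007  0.0111] [ 0.    -0.001  0.002]
1.115 [0.0362 0.2215] [-0.0006 -0.0029  0.0225] [ 0.    -0.001  0.002]
1.065 [0.0255 0.2161] [-0.0006 -0.0059  0.0341] [ 0.    -0.001  0.002]
1.015 [0.015  0.2102] [-0.0006 -0.0084  0.0459] [ 0.    -0.001  0.002]
0.965 [0.0049 0.2038] [-0.0006 -0.0102  0.0577] [ 0.    -0.001  0.002]
0.915 [-0.0049  0.1969] [-0.0006 -0.0115  0.0697] [ 0.    -0.001  0.002]
0.865 [-0.0144  0.1895] [-0.0006 -0.0122  0.0816] [ 0.    -0.001  0.002]
0.815 [-0.0226  0.1824] [-0.0006 -0.0123  0.0925] [ 0.    -0.001  0.002]
0.765 [-0.0301  0.1752] [-0.0006 -0.0118  0.1029] [ 0.    -0.001  0.002]
0.715 [-0.0373  0.1677] [-0.0006 -0.0109  0.1132] [ 0.    -0.001  0.002]
0.665 [-0.0441  0.1598] [-0.0006 -0.0094  0.1235] [ 0.    -0.001  0.002]
0.615 [-0.0504  0.1515] [-0.0006 -0.0074  0.1337] [ 0.    -0.001  0.002]
0.565 [-0.0564  0.143 ] [-0.0006 -0.005   0.1438] [ 0.    -0.001  0.002]
0.515 [-0.0619  0.1342] [-0.0006 -0.002   0.1538] [ 0.    -0.001  0.002]
```

View pics/top5.png

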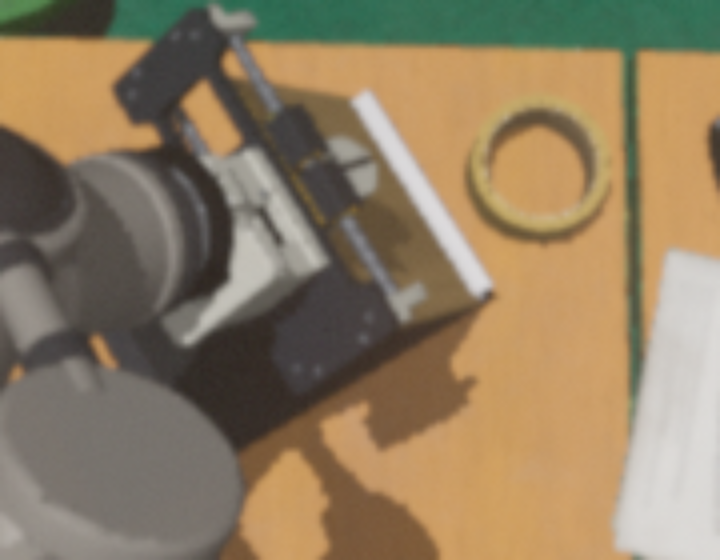

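The top view shows the closed fingertips at about (350,165), over the display face just past the free edge. I'll push gently.

```bash
python3 -m creep '[{"dx":0,"dy":0.0005,"dz":0.006,"rx":0,"ry":0,"rz":0,"gripper":0},{"dx":0,"dy":0.0003,"dz":0.01,"rx":0,"ry":0,"rz":0,"gripper":0},{"dx":0,"dy":-0.001,"dz":0.014,"rx":0,"ry":0,"rz":0,"gripper":0},{"dx":0,"dy":-0.002,"dz":0.018,"rx":0,"ry":0,"rz":0,"gripper":0},{"dx":0,"dy":-0.003,"dz":0.022,"rx":0,"ry":0,"rz":0,"gripper":0},{"dx":0,"dy":-0.004,"dz":0.026,"rx":0,"ry":0,"rz":0,"gripper":0},{"dx":0,"dy":-0.005,"dz":0.03,"rx":0,"ry":0,"rz":0,"gripper":0},{"dx":0,"dy":-0.006,"dz":0.034,"rx":0,"ry":0,"rz":0,"gripper":0}]'; python3 f.py
```

```text
time: 13.2
tool_pos: [0.427, 0.1647, 0.228]
tool_rot: [-2.291, -0.0, 0.562]
contact_force: [-0.1, 0.1, 1.0]
opening: 0.0004
t 13.2 F stand [-0.13  0.    1.03] push dir -0.86 torq [0.133 0.332 0.003] tip [2.540e-02 1.000e-04 2.153e-01]
```

```bash
cat > bd.py <<'E'
from plan import *; from h import *
import sys
p,d=read_camera('side'); cv2.imwrite(f'pics/s{sys.argv[1]}.png',cv2.resize(p[100:300,250:410],None,fx=3,fy=3)[:,:,::-1])
p2,d2=read_camera('top'); cv2.imwrite(f'pics/t{sys.argv[1]}.png',cv2.resize(p2[140:280,240:420],None,fx=4,fy=4)[:,:,::-1])
print(status.observe()['time'])
for n,dd in(('side',d),('top',d2)):
    A,_=pts(n,dd,np.ones((400,640),bool)); B=(A-O)@S.T
    for lo_,hi_ in((-.083,-.05),(.05,.083)):
        r=(B[:,1]>lo_)&(B[:,1]<hi_); Q=B[r][:,[0,2]]
        v=Q-[.110,.022]; rad=np.linalg.norm(v,axis=1); ang=np.arctan2(v[:,1],-v[:,0])
        k=(rad>.12)&(rad<.245)&(ang>.4)&(ang<1.3); h,e=np.histogram(ang[k],90,(.4,1.3)); i=h.argmax(); print(n,lo_,'peak angle',e[i].round(3),h[i])
E
python3 bd.py 6
```

```text
13.3
side -0.083 peak angle 0.4 0
side 0.05 peak angle 1.03 5
top -0.083 peak angle 1.06 129
top 0.05 peak angle 1.06 144
```

View pics/s6.png

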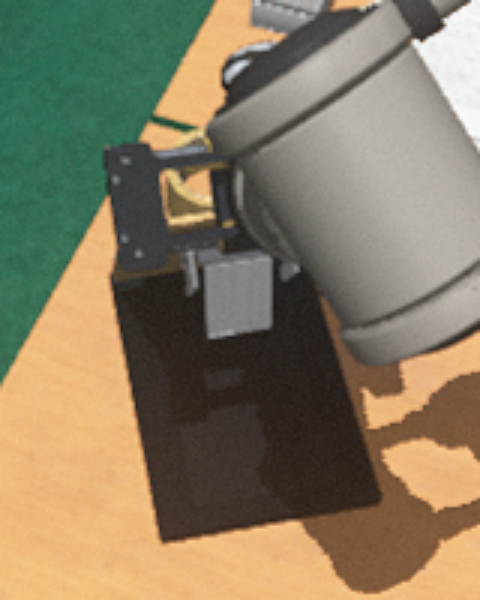

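View pics/t6.png

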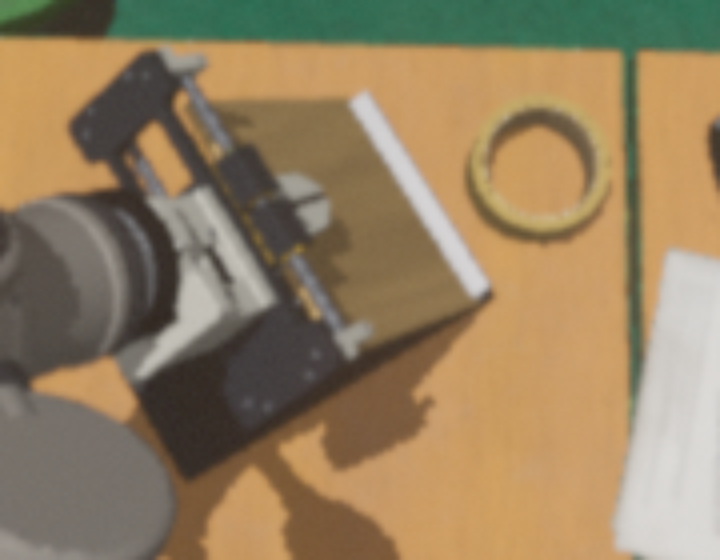

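The top view shows the board tipping forward with the finger, now at about 1.05 rad. In the side view the leg at (238,295) is still swung in. Continuing along the arc.

```bash
python3 -m creep '[{"dx":0,"dy":-0.0008,"dz":0.004,"rx":0,"ry":0,"rz":0,"gripper":0},{"dx":0,"dy":-0.0016,"dz":0.008,"rx":0,"ry":0,"rz":0,"gripper":0},{"dx":0,"dy":-0.0025,"dz":0.012,"rx":0,"ry":0,"rz":0,"gripper":0},{"dx":0,"dy":-0.003,"dz":0.016,"rx":0,"ry":0,"rz":0,"gripper":0},{"dx":0,"dy":-0.0037,"dz":0.02,"rx":0,"ry":0,"rz":0,"gripper":0},{"dx":0,"dy":-0.0043,"dz":0.024,"rx":0,"ry":0,"rz":0,"gripper":0},{"dx":0,"dy":-0.0049,"dz":0.028,"rx":0,"ry":0,"rz":0,"gripper":0},{"dx":0,"dy":-0.0053,"dz":0.032,"rx":0,"ry":0,"rz":0,"gripper":0},{"dx":0,"dy":-0.0056,"dz":0.036,"rx":0,"ry":0,"rz":0,"gripper":0}]'; python3 f.py; python3 bd.py 7;python3 -m creep '[{"dx":0,"dy":0,"dz":0,"rx":0,"ry":0,"rz":0,"gripper":0},{"dx":0,"dy":0,"dz":0,"rx":0,"ry":0,"rz":0,"gripper":0},{"dx":0,"dy":0,"dz":0,"rx":0,"ry":0,"rz":0,"gripper":0},{"dx":0,"dy":0,"dz":0,"rx":0,"ry":0,"rz":0,"gripper":0}]'; python3 f.py; python3 bd.py 8
```

```text
time: 14.42
tool_pos: [0.4106, 0.1907, 0.2085]
tool_rot: [-2.291, -0.0, 0.562]
contact_force: [0.1, -0.9, -0.4]
opening: 0.0005
t 14.425 F stand [ 0.77 -0.4  -0.39] push dir 0.8 torq [0.084 0.334 0.055] tip [-5.300e-03  1.000e-04  1.957e-01]
14.525
side -0.083 peak angle 0.4 0
side 0.05 peak angle 0.66 160
top -0.083 peak angle 0.62 67
top 0.05 peak angle 0.62 101
time: 15.02
tool_pos: [0.4108, 0.1904, 0.2087]
tool_rot: [-2.291, -0.001, 0.562]
contact_force: [-0.7, 0.7, 0.6]
opening: 0.0005
t 15.025 F stand [-0.94 -0.22  0.6 ] push dir -1.07 torq [ 0.112  0.362 -0.022] tip [-5.10e-03  1.00e-04  1.96e-01]
15.125
side -0.083 peak angle 0.4 0
side 0.05 peak angle 0.59 190
top -0.083 peak angle 0.59 58
top 0.05 peak angle 0.59 81
```

View pics/s8.png

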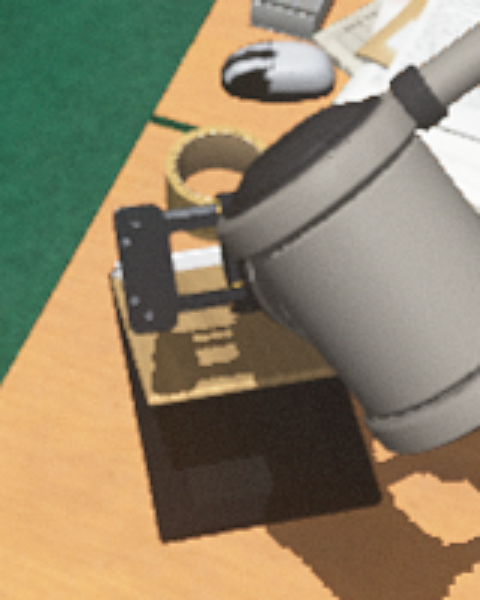

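View pics/t8.png

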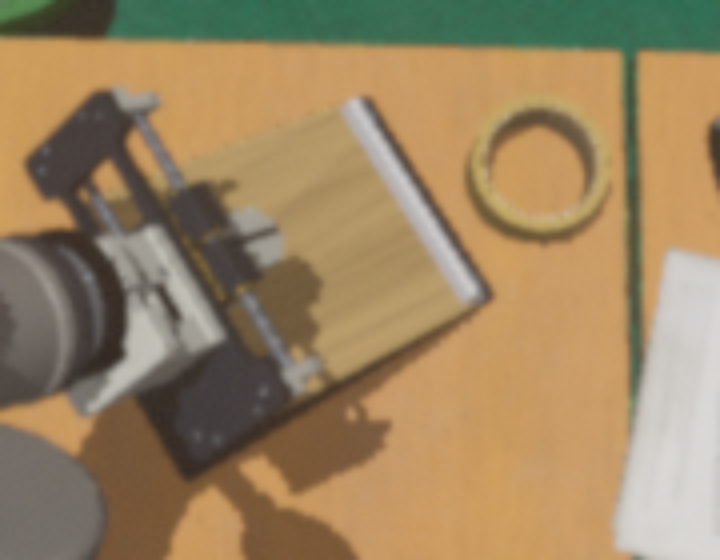

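The board has sunk on its own to about 0.57 and the finger is clear of it. I'll retract and check everything.

```bash
python3 -m creep '[{"dx":0,"dy":-0.03,"dz":-0.03,"rx":0,"ry":0,"rz":0,"gripper":0},{"dx":0,"dy":-0.07,"dz":-0.06,"rx":0,"ry":0,"rz":0,"gripper":0},{"dx":0,"dy":-0.12,"dz":-0.08,"rx":0,"ry":0,"rz":0,"gripper":0},{"dx":0,"dy":-0.16,"dz":-0.08,"rx":0,"ry":0,"rz":0,"gripper":0},{"dx":0,"dy":-0.2,"dz":-0.08,"rx":0,"ry":0,"rz":0,"gripper":0},{"dx":0,"dy":-0.2,"dz":-0.08,"rx":0,"ry":0,"rz":0,"gripper":0},{"dx":0,"dy":-0.2,"dz":-0.08,"rx":0,"ry":0,"rz":0,"gripper":0},{"dx":0,"dy":-0.2,"dz":-0.08,"rx":0,"ry":0,"rz":0,"gripper":0}]'; python3 f.py; python3 bd.py 9; python3 - <<'E'
from h import *; from plan import *
p,d=read_camera('top'); cv2.imwrite('pics/topf.png',p[:,:,::-1]); a=np.load('pics/top0p.npy')
for nm,u,v,r in(('tape',375,182,24),('mouse',431,185,24),('stapler',193,216,28)):
    s=np.s_[v-r:v+r,u-r:u+r]; f=[cv2.cvtColor(i[s],cv2.COLOR_RGB2GRAY).astype(np.float32) for i in(a,p)]
    print(nm,'shift px',cv2.phaseCorrelate(f[0],f[1]),'mean diff',abs(f[0]-f[1]).mean())
A,_=pts('top',d,np.ones((400,640),bool)); B=(A-O)@S.T
k=(abs(B[:,1])<.075)&(B[:,0]>-.08)&(B[:,0]<.04)&(B[:,2]>.05)&(B[:,2]<.2); c=B[k].mean(0); n=np.linalg.svd(B[k]-c,full_matrices=False)[2][2]; print('theta',np.arccos(abs(n[2])),k.sum(),status.observe()['time'])
E
```

```text
time: 16.12
tool_pos: [0.3725, 0.2504, 0.4107]
tool_rot: [-2.292, 0.002, 0.561]
contact_force: [0.4, 0.6, -0.6]
opening: 0.0002
t 16.125 F stand [-0.26  0.65 -0.61] push dir 0.29 torq [0.113 0.309 0.033] tip [-0.0762 -0.0004  0.398 ]
16.225
side -0.083 peak angle 0.58 183
side 0.05 peak angle 0.59 202
top -0.083 peak angle 0.59 220
top 0.05 peak angle 0.59 160
tape shift px ((-0.004515533418786077, 0.20608370179819957), 0.8103465989439024) mean diff 7.221354
mouse shift px ((0.014315775037925249, -0.05376267844942717), 1.004326827617155) mean diff 5.3498263
stapler shift px ((-0.24733555968793652, -0.2599119450553182), 0.35406123638153075) mean diff 44.435585
theta 0.5727785328666498 2614 16.275
```

View pics/topf.png

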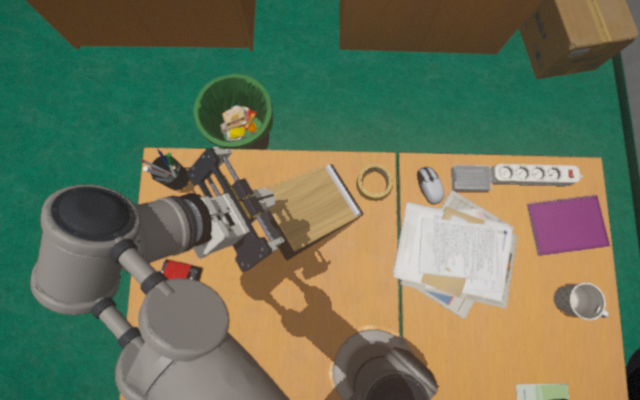

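View pics/s9.png

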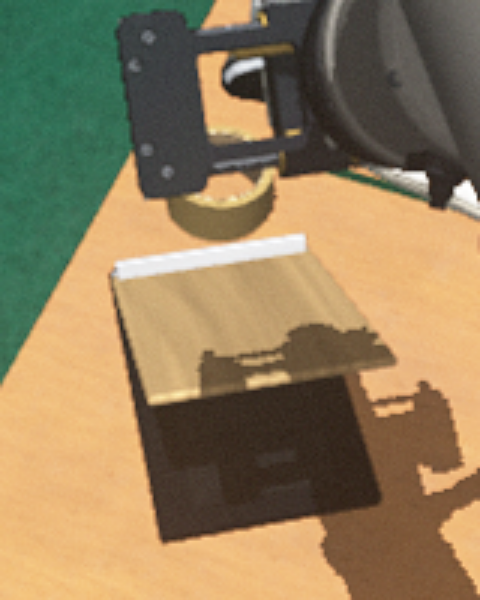

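```bash
python3 - <<'E'
from h import *
p,d=read_camera('side'); cv2.imwrite('pics/sidef.png',p[:,:,::-1]); a=np.load('pics/side0p.npy')
s=np.s_[325:390,240:330]; f=[cv2.cvtColor(i[s],cv2.COLOR_RGB2GRAY).astype(np.float32) for i in(a,p)]
print(cv2.phaseCorrelate(*f),abs(f[0]-f[1]).mean())
E
```

```text
((-0.03542618042924062, 0.03444956185362713), 0.9926043168998059) 12.398461
```

View pics/sidef.png

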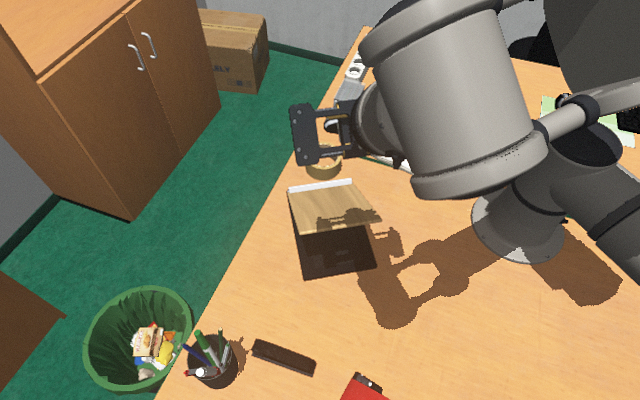

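The side view shows the board resting level across, its front edge running (300,235) to (382,218). The stapler at (283,357) hasn't moved, and the robot is well clear. Handing in.

```bash
python3 -c "
from cell import robot
print(robot.hand_in())"
```

```text
the job is handed in; nothing more can be done
None
```

The prop leg is swung in to its stop and the board rests on it at about 0.57 rad. I handed the job in at about 16 s, with the arm clear of everything.

- **Leg:** I reached in from the open front with closed fingers and pushed the leg down and in. The stop showed as the force rising from about 1 N to 5.8 N in the last 1 mm or so. After backing off, depth put the leg at 2.42 to 2.44 rad, with the board still up at about 1.16 rad.
- **Board:** I eased its free edge forward with the fingers. Somewhere below about 1.05 rad it sank by itself, in roughly a second, faster than the "slowly" I expected. It came down from at most about 0.9 rad with no finger on it. It rests at a measured 0.573 rad; a leg at its stop would give 0.568 to 0.574.
- **Bystanders:** the tape roll and mouse show no shift in the top view beyond 0.2 px. The arm hid the stapler from above, so that comparison was no use, but the side view shows it within 0.05 px of where it started.
- **Not seen:** at the end the leg was hidden under the board. Its contact with the stop bar is inferred from the force and the resting angle.

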